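# Put the mended watch away in the valet box

## Task

The wristwatch has its new crystal: push the vise's sliding jaw back as far as it goes, draw the watch clear of the fixed pins and lift it out, and lay it gently, dial up, on the felt of the valet box's watch bay without dropping it. Then swing the bay's door down shut and swing the brass side hook across until it rests in its catch on the door. Leave the jaw open and the other things on the dresser where they are.

Things in the scene. Friction and masses are not known exactly. Their poses are not given: they have to be found in the camera images.
- watch: Wristwatch head without strap, steel, 65 g (0.7 to 1.4 times): round case 41 mm across, 11 mm high, white dial up. Origin: centre of the underside; z up. Strap lugs stick out along its +x and -x; their flat ends, 48 mm apart, 25 mm wide (y), 2 to 9 mm above the underside, give the best grip. Crown at +y, 4 mm out. Held level in the vise at the start, turned up to 0.1 rad in it.
- case_vise: Watch case vise, dark anodised aluminium and steel, fixed. Bed 64 mm wide (x), y from -46 to +114 mm, top 12 mm high. Origin: on the dresser under the centre of the held watch; z up; the sliding jaw opens along +y. Both jaws are 44 mm wide (x) and 18 mm high, so fingers can come down beside the watch at x beyond +-24 mm. The watch rests on a black pedestal 24 mm across, top 20 mm high.
- fixed_pins (a point): Point midway between the two black nylon pins of the fixed jaw (x = +-14 mm, y = -20 mm in the vise), at the top of their heads, 35 mm high. The sliding jaw has the same two at y = +20 mm. Shanks 6 mm, mushroom heads 11 mm across and reaching 2 mm over the case's top edge: even with the jaw open, draw the watch about 6 mm along +y from under the fixed heads before lifting.
- case_jaw (a joint): Slide of the vise's moving jaw, m: 0 closed on the watch, 0.034 fully open against its stop, moving along +y of the vise. Drags stiffly, with about 8 N, and stays where it is left.
- jaw_tab (a point): On the sliding jaw's thumb tab: middle of the tab's face towards the watch (-y of the vise), 40 mm above the dresser. The tab is an upright steel plate 34 mm wide (x), 8 mm thick (from this face towards +y), 18 to 44 mm high. Between the heads of the moving pins and this face the jaw's flat top is free for 37 mm (y), so that closed fingertips fit in and push the tab.
- valet_box: Wooden valet box, fixed, 170 mm (x) by 250 mm (y), walls 9 mm thick and 62 mm high. Origin: centre of the underside; z up. At +y (y 36 to 116) an open tray with a comb in it; at -y (y -116 to 10, x -76 to 76) the felt-lined watch bay; between them a rail 26 mm wide (y 10 to 36), top 70 mm high.
- bay_floor (a point): Centre of the watch bay's felt floor, on its surface, 10 mm above the dresser; axes as the valet box. The bay is 152 mm (x) by 126 mm (y).
- bay_door (a joint): Hinge of the watch bay's door, rad: 0 shut (lying level on the walls, top 70 mm high, flush with the rail), up to 1.95 open; 1.57 stands upright. It hinges about the box's x direction along the -y wall. Stiff: stays at any angle, 2 to 5 N near its edge move it.
- door_hinge (a point): Middle of the door's hinge line (y = -125 mm in the box), 62 mm above the dresser; the line runs along the box's x. Door 170 mm along the hinge, 134 mm from hinge to free edge, 8 mm thick; shut, its underside is at hinge height and it reaches towards +y. A brass catch stud 11 mm across stands 9 mm out of its outer face, 105 mm from the hinge, at box x = -25 mm.
- door_edge (a point): Middle of the door's free edge, on the outer face (the face that is on top when shut).
- side_hook (a joint): Brass side hook on the rail, turning level about an upright screw, rad: 0 closed, its notch resting against the catch stud (a stop), arm pointing along -y of the box across the door; grows to 1.9 as it swings away; at 1.57 the arm points along +x of the box, along the rail, clear of the door. Light friction (under 1 N at the knob); stays where it is left.
- hook_pivot (a point): Axis of the hook's screw, in the middle of the rail, at the top of the arm (74 mm above the dresser): x = -25, y = 23 in the box. The arm is 72 mm long and 5 to 11 mm wide.
- hook_knob (a point): Top centre of the hook's finger knob, 92 mm above the dresser, 64 mm from the pivot; turned knob 11 mm across, standing 18 mm above the arm (arm top 75 mm high). Closed, it lies 64 mm along -y and 5.5 mm along +x (box axes) from the pivot.
- hairbrush: Bystander: brown plastic hairbrush, bristles up, 205 by 58 mm, 29 mm high; origin under its middle, head at +x.
- nail_clipper: Bystander: steel nail clipper, 60 by 12 mm, 13 mm high, beside the vise on the robot's side.
- screwdriver: Bystander: small screwdriver, 110 mm long along its x, lying beyond the vise.
- aftershave: Bystander: clear glass aftershave bottle, 60 by 34 mm, 114 mm high with its dark twist cap.
- coin_dish: Bystander: white ceramic coin dish painted with marigolds, 112 mm across, 24 mm high.
- shaving_brush: Bystander: standing shaving brush, wooden handle down, pale bristles up, 36 mm across, 104 mm high.
- comb: Bystander: black comb, 125 by 28 mm, 4 mm thick, lying in the valet box's open tray.
There are look-alikes about, which are no part of the job. What is meant by the watch is not orange, pink or red, and is the smaller of those in its own colour.

How it is judged:
By the outcome, as a careful person would: the job done as asked, in the order asked, and still so for the second after the job is handed in, with the robot touching nothing.
It also fails if it takes over 64 s, if anything falls off the work surface, if the arm or the gripper's body presses on something with over 40 N, if the wrist force passes 120 N, or if a joint passes its speed limit or range.

## Robot

A 6-joint arm with a two-finger parallel gripper is mounted at the origin on the work surface. World frame = base frame: x ahead of the robot, y to its left, z up, the work surface at z = 0. Lengths are in m, angles in rad, forces in N, time in s.
With the tool pointing down it reaches from about 0.325 to 0.775 m from the base axis. Payload 5.5 kg.
Tool frame: the origin (TCP) lies between the finger pads; the fingertips stand 8 mm ahead of it and the grasp point (between the pads) lies 11 mm behind it (tcp_to_tips is the distance from the TCP to the fingertips, in m); z points along the fingers, y is the line along which they close (so a half turn about z gives the same grasp; the last joint's range is limited). The gripper opens to 88 mm and grips with 3 to 60 N. Pads are 20 mm wide; open, the fingers measure 115 mm over their backs; the gripper's body (75 mm by 178 mm) begins 61 mm behind the grasp point.
Start: joints at [-1.311, 0.091, 1.231, -0, 1.82, -0.057], TCP at [0.187, -0.57, 0.231] pointing down, gripper open.
Joint ranges: [-2.87, 2.87], [-0.86, 2.18], [0.17, 2.46], [-1.51, 4.65], [0.06, 2.69], [-2.65, 2.65]. Speed limits (rad/s): [2.57, 2.57, 3.01, 3.14, 3.14, 3.14].

## Interface

Orientations are given as a unit quaternion [w, x, y, z].
In Python, from bench import * gives the robot as it stands. Calls block until the motion is done:
- move_to(position, orientation): joint-space move of the TCP to a pose.
- move_l(position, speed=0.15, orientation=None): straight line of the TCP; orientation=None keeps the orientation; speed is the mean speed in m/s.
- movej(angles): joint-space move.
- gripper_open() and close(): open the fingers fully, or close them until they stop; the grip force is fixed at half the most.
- hold(seconds).
- inverse_kinematics(position, orientation): joint angles nearest the present ones, or None.
- state(): the state.
- get_image(name): name is "scene" or "top" or "wrist"; returns a dict with "frame" (420x560x3 uint8, blue, green, red), "depth" (420x560 float32, m along the optical axis (not along the pixel's ray), 0 where there is no reading), "camera_matrix" (3x3 intrinsics, pixels), "view" (4x4, takes a point from world to camera coordinates). Camera axes: x right, y up, looking along -z (the intrinsics and any distortion apply to the point x, -y, -z); pixel columns grow to the right and rows downward; lengths in m; the calibration is good to about 2 mm. The wrist camera is an equidistant fisheye: a pixel r from the principal point sees the ray r / f radians off the axis. A picture is of the moment at which its call begins.
A pose or a line that the arm cannot do raises IKError and nothing moves.
- job_done(): hands the job in; it is judged then, once.
The state is a dict: "time": time; "joint_pos": joint angles; "dq": joint speeds; "joint_torque": joint torques, N m; "ee_pos": TCP position; "ee_rot": TCP orientation; "ft_force": force on the tool from outside, world axes, zero at the start; "moment": the same for the moment, N m; "finger_gap": finger opening in m; "finger_force": force on a finger pad.
Only numpy, scipy, OpenCV 4.12 (cv2) and the standard library are available. Lean on these libraries where they do the work, as an engineer would, in place of code of your own. Each camera call takes 0.05 s, during which the arm holds its last target. There are 200 camera calls.

## Working session

There is one attempt and no reset: what is moved stays moved. The work goes in short steps, each a Python script; the robot and the scene stay as the last script left them, time stands still between calls to the robot, and variables do not carry over. Pictures are saved under pics/ and viewed, at most 10 in all, crops included, and the job is handed in when it is done.

```bash
ls; mkdir -p pics
python3 - <<'E'
from bench import *
import cv2,numpy as np,pickle
d={n:get_image(n) for n in("scene","top")}
pickle.dump(d,open("v0.pkl","wb"))
for n in d:
    cv2.imwrite(f"pics/{n}0.png",cv2.resize(d[n]["frame"],(800,600),interpolation=cv2.INTER_CUBIC))
    print(n,d[n]["camera_matrix"],d[n]["view"],[k for k in d[n]])
E
```

```text
pics
scene [[484.39797509   0.         275.66880684]
 [  0.         484.39797509 216.36348003]
 [  0.           0.           1.        ]] [[-0.75090799  0.66038704  0.0051133   0.3924444 ]
 [-0.45261008 -0.52025796  0.72420699  0.19636162]
 [ 0.48091715  0.54149848  0.6895637  -1.2503938 ]
 [ 0.          0.          0.          1.        ]] ['frame', 'depth', 'camera_matrix', 'view']
top [[424.69400783   0.         280.86604427]
 [  0.         424.69400783 211.51638155]
 [  0.           0.           1.        ]] [[ 0.01001004 -0.9999402  -0.00440355  0.01642981]
 [ 0.99140349  0.00934986  0.13050554 -0.5355196 ]
 [-0.13045656 -0.00567206  0.9914378  -0.81212706]
 [ 0.          0.          0.          1.        ]] ['frame', 'depth', 'camera_matrix', 'view']
```

View pics/top0.png

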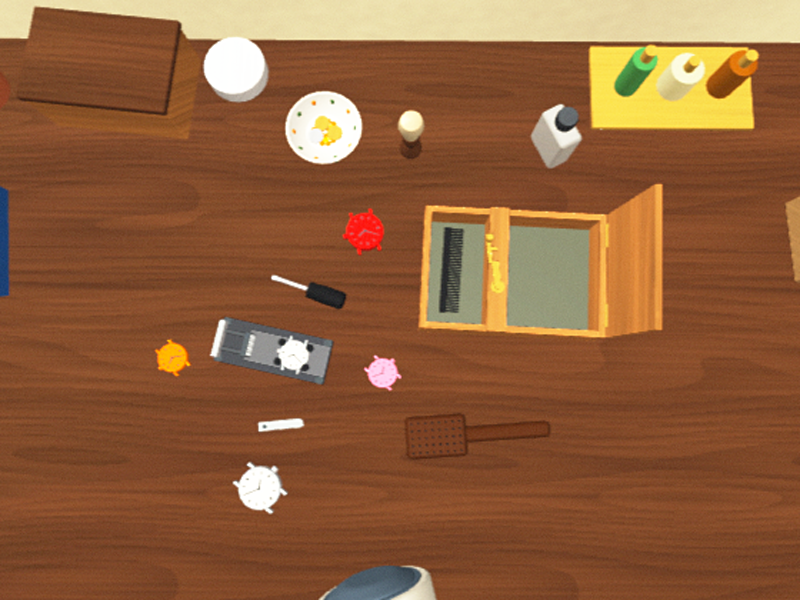

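View pics/scene0.png

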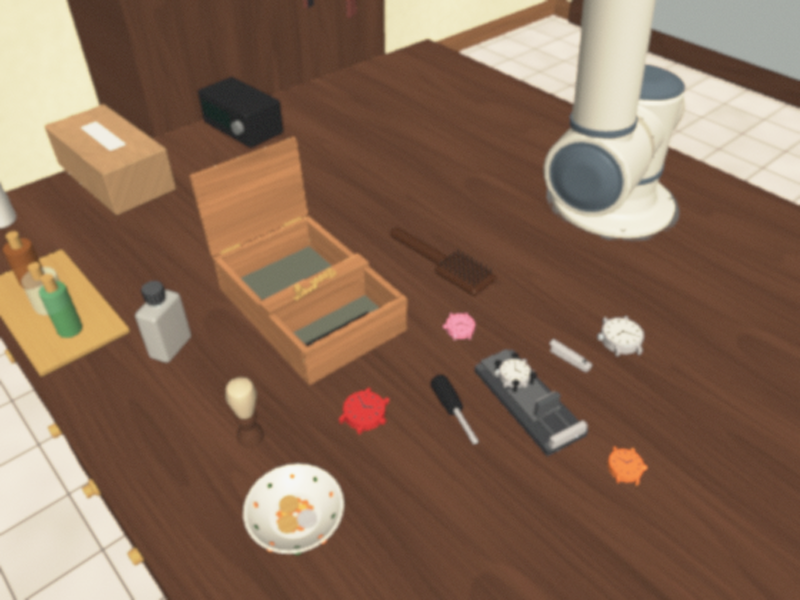

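Candidates for the watch (top picture, 800x600): white in the vise (292,355), larger white (260,488), orange (172,357), pink (382,372), red (365,231). The description (white, the smaller one, held in the vise) picks (292,355). The box bay is on the right with its door up at about (635,260). The hook pivot is at (497,287), with its arm along +x.

```bash
cat > h.py <<'E'
import numpy as np,cv2
def cam(im):
    V=im["view"]; K=im["camera_matrix"]; R=V[:3,:3]; return K,R,-R.T@V[:3,3]
def rays(im,uv,fish=False):
    K,R,C=cam(im); uv=np.atleast_2d(np.asarray(uv,float))
    a=(uv-K[:2,2])/[K[0,0],K[1,1]]
    if fish:
        r=np.linalg.norm(a,axis=1,keepdims=True)+1e-12
        d=np.hstack([a/r*np.sin(r),np.cos(r)])
    else: d=np.hstack([a,np.ones((len(a),1))])
    d=d*[1,-1,-1]
    return C,d@R
def onplane(im,uv,z,fish=False):
    C,d=rays(im,uv,fish); return C+d*((z-C[2])/d[:,2])[:,None]
def cloud(im,fish=False):
    h,w=im["depth"].shape; u,v=np.meshgrid(np.arange(w),np.arange(h))
    K,R,C=cam(im); C,d=rays(im,np.c_[u.ravel(),v.ravel()],fish)
    ax=-(d@R.T)[:,2]
    return (C+d*(im["depth"].ravel()/ax)[:,None]).reshape(h,w,3)
def proj(im,p,fish=False):
    K,R,C=cam(im); q=(np.atleast_2d(p)-C)@R.T*[1,-1,-1]
    if fish:
        n=np.linalg.norm(q[:,:2],axis=1,keepdims=True); q2=q[:,:2]/n*np.arctan2(n,q[:,2:])
    else: q2=q[:,:2]/q[:,2:]
    return q2*[K[0,0],K[1,1]]+K[:2,2]
def circ3(p): # not used
    pass
def down(yaw): # tool down; closing axis (tool y) at world angle yaw+90deg..
    # R = Rz(yaw) Rx(pi): tool x=(cos,sin), tool y=(sin,-cos)
    return [0.0,float(np.cos(yaw/2)),float(np.sin(yaw/2)),0.0]
E
python3 - <<'E'
import pickle,numpy as np,cv2
from h import *
from bench import *
d=pickle.load(open("v0.pkl","rb"))
t=d["top"];P=cloud(t)
print("table z",np.median(P[330:400,400:500,2]), P[330:400,400:500,2].std())
s=560/800
for n,uv in dict(watch=(292,355),tab=(250,345),pivot=(497,287),knob=(490,238),bay=(548,265),rail=(497,320),edge=(660,260)).items():
    u,v=int(uv[0]*s),int(uv[1]*s); print(n,P[v,u].round(4))
# box top faces
m=(P[...,2]>.055)&(P[...,2]<.085); m[:, :285]=0; m[:140]=0;m[240:]=0; m[:,470:]=0
q=P[m][:,:2].astype(np.float32); print("box rect",cv2.minAreaRect(q),len(q))
m=(P[...,2]>.006)&(P[...,2]<.06); sub=np.zeros_like(m); sub[218:272,143:238]=1; m&=sub>0
q=P[m][:,:2].astype(np.float32); print("vise",cv2.minAreaRect(q))
st=state(); print(st["ee_pos"],st["ee_rot"],st["finger_gap"],st["time"])
E
```

```text
table z 0.0005593093926208326 0.06257702665450901
watch [0.4614 0.1733 0.0317]
tab [0.4747 0.2316 0.0311]
pivot [ 0.5531 -0.1041  0.0773]
knob [ 0.6157 -0.0951  0.0912]
bay [ 0.5959 -0.1889  0.0104]
rail [ 0.5079 -0.1046  0.0707]
edge [ 0.5656 -0.2722  0.1943]
box rect ((0.5776340365409851, -0.1332135796546936), (0.2558406591415405, 0.17072752118110657), 87.44393920898438) 3633
vise ((0.4670495092868805, 0.1983126699924469), (0.17381124198436737, 0.06399974972009659), 78.08871459960938)
[ 0.1868512  -0.5699238   0.22965365] [-8.45543986e-04  9.87480939e-01  1.57736082e-01 -9.17191491e-05] 0.08780669568753245 0.1
```

Run:
```python
from bench import *
from h import *
import pickle
for n,p,yaws in (("vise",(.461,.173,.03),(78.1,-101.9)),("tab",(.48,.26,.04),(78.1,-101.9)),("bay",(.588,-.19,.03),(87.4,-92.6)),("door",(.588,-.30,.17),(87.4,-92.6)),("hook",(.615,-.09,.09),(42.4,-137.6))):
    for y in yaws:
        q=inverse_kinematics(p,down(np.radians(y))); print(n,y,None if q is None else np.round(q,2))
# viewpoint over vise
q=[y for y in (78.1,-101.9) if inverse_kinematics((.45,.19,.25),down(np.radians(y))) is not None]
print(q)
y=min(q,key=lambda y:abs(inverse_kinematics((.45,.19,.25),down(np.radians(y)))[5]))
move_to((.45,.19,.25),down(np.radians(y)))
im=get_image("wrist"); pickle.dump(im,open("w1.pkl","wb"))
cv2.imwrite("pics/w1.png",cv2.resize(im["frame"],(800,600),interpolation=cv2.INTER_CUBIC))
st=state();print(y,st["time"],st["ee_pos"],st["ft_force"],im["camera_matrix"],cam(im)[2])
```

```text
vise 78.1 [ 0.29 -0.15  1.82 -0.    1.47  0.5 ]
vise -101.9 [ 0.29 -0.15  1.82 -0.    1.47 -2.64]
tab 78.1 [ 0.43 -0.01  1.67 -0.    1.48  0.64]
tab -101.9 [ 0.43 -0.01  1.67 -0.    1.48 -2.5 ]
bay 87.4 [-0.37  0.19  1.48 -0.    1.47 -0.32]
bay -92.6 None
door 87.4 [-0.52  0.25  1.16 -0.    1.73 -0.48]
door -92.6 None
hook 42.4 [-0.2   0.17  1.4  -0.    1.58  0.63]
hook -137.6 [-0.2   0.17  1.4  -0.    1.58 -2.51]
[78.1, -101.9]
78.1 2.9833 [0.45026574 0.18944949 0.24990715] [-0.55995984 -0.05708487  0.00577652] [[325.1922621    0.         277.31497633]
 [  0.         325.1922621  209.98811658]
 [  0.           0.           1.        ]] [0.46650461 0.27108397 0.40363916]
```

View pics/w1.png

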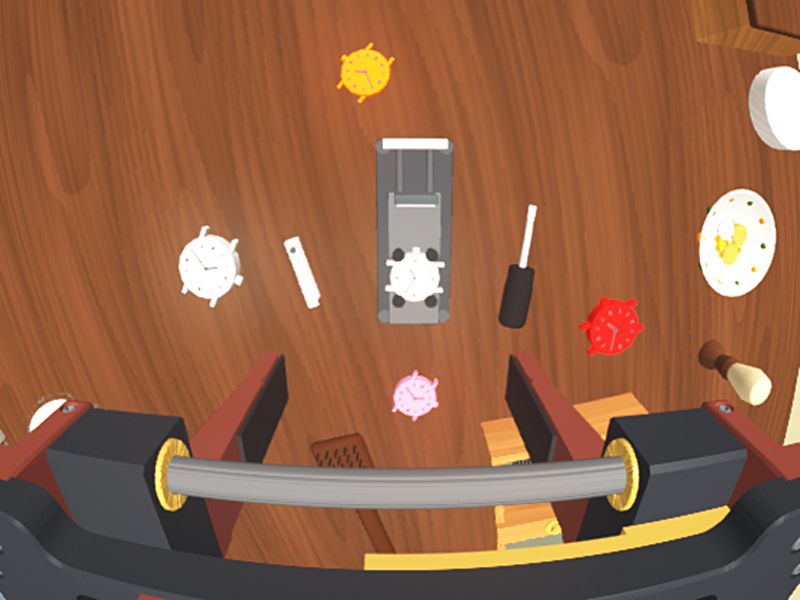

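The wrist view shows the vise level in the frame: tab at about (415,200), four black pin heads around the watch at (398,255), (432,255), (398,300), (432,300), and the white watch at (415,276). The big white look-alike is loose at (210,267). Next is a close crop and the measurement.

Run:
```python
from h import *
import pickle
im=pickle.load(open("w1.pkl","rb")); f=im["frame"]
u0,v0=258,90
c=f[v0:v0+145,u0:u0+65]
c=f[165:230,258:324]
cv2.imwrite("pics/c1.png",cv2.resize(c,None,fx=9,fy=9,interpolation=cv2.INTER_CUBIC))
P=cloud(im,True)
g=f.max(2)
m=np.zeros(g.shape,np.uint8); m[170:220,265:318]=(g[170:220,265:318]<45)
n,l,s,ce=cv2.connectedComponentsWithStats(m)
for i in range(1,n):
    if s[i,4]>8: print("pin",s[i],ce[i],onplane(im,ce[i],.035,True).round(4))
w=np.zeros_like(m); w[170:220,265:318]=(f[170:220,265:318].min(2)>185)
n,l,s,ce=cv2.connectedComponentsWithStats(w); i=1+np.argmax(s[1:,4]); print("watch",s[i],ce[i],onplane(im,ce[i],.029,True).round(4))
# vise cloud
sub=np.zeros(g.shape,bool); sub[90:232,255:325]=1
z=P[...,2]
for lo,hi in((.006,.06),(.036,.05)):
    q=P[sub&(z>lo)&(z<hi)].astype(np.float32); print(lo,len(q),cv2.minAreaRect(q[:,:2].copy()))
print("bed col z",z[100:225:5,290].round(3))
```

```text
watch [ 270  173   41   38 1018] [289.8654224  193.09332024] [[0.4608 0.1732 0.029 ]]
0.006 6660 ((0.46792757511138916, 0.20600256323814392), (0.15886493027210236, 0.06430434435606003), 78.35284423828125)
0.036 247 ((0.4649426341056824, 0.19557009637355804), (0.09302911907434464, 0.03225580230355263), 77.6054916381836)
bed col z [0.028 0.012 0.011 0.01  0.013 0.012 0.013 0.03  0.044 0.018 0.017 0.017
 0.018 0.018 0.018 0.029 0.032 0.031 0.031 0.032 0.029 0.03  0.018 0.018
 0.018]
```

View pics/c1.png

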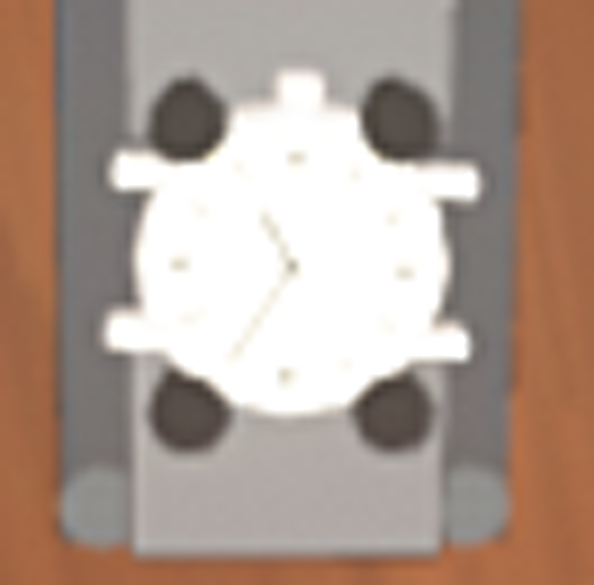

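The crop confirms the choice: a white watch under four pins (187,118), (400,120), (190,413), (392,412), dial centre (291,265). The lugs are at (130,170), (460,183), (125,330) and (450,343), so it is turned slightly.

Run:
```python
from h import *
import pickle
im=pickle.load(open("w1.pkl","rb"))
px=lambda L:(np.array(L)+.5)/9-.5+[258,165]
pin=onplane(im,px([(187,118),(400,120),(190,413),(392,412)]),.0345,True)[:,:2]
lug=onplane(im,px([(130,170),(460,183),(125,330),(450,343)]),.0285,True)[:,:2]
dial=onplane(im,px([(291,265)]),.031,True)[:,:2]
print(pin.mean(0),lug.mean(0),dial)
ang=lambda v:np.degrees(np.arctan2(v[1],v[0]))
print("pin x",ang(pin[1]-pin[0]),ang(pin[3]-pin[2]),"y",ang(pin[0]-pin[2]),ang(pin[1]-pin[3]),"lug x",ang(lug[1]-lug[0]),ang(lug[3]-lug[2]), "lug y",ang(lug[0]-lug[2]),ang(lug[1]-lug[3]))
print(np.linalg.norm(pin[1]-pin[0]),np.linalg.norm(pin[2]-pin[0]))
P=cloud(im,True);z=P[...,2]
R=lambda a:np.array([[np.cos(a),-np.sin(a)],[np.sin(a),np.cos(a)]])
a=np.radians(78.35-90);O=np.array([.4611,.1727])
m=np.zeros(z.shape,bool);m[125:160,262:320]=1;m&=(z>.036)&(z<.05)
q=(P[m][:,:2]-O)@R(a); print("tab vise frame",q.min(0),q.max(0),np.median(q,0))
```

```text
[0.46083908 0.17312048] [0.4609353  0.17298656] [[0.46066592 0.17258129]]
pin x -12.343326933888033 -11.647406268290458 y 78.66684331157326 77.67697967753622 lug x -14.134786230753441 -14.287552642155864 lug y 76.05208965174414 76.02674077848278
0.02745732471063967 0.039805737187886714
tab vise frame [-0.01641119  0.06021995] [0.01587259 0.06950925] [0.00017179 0.06505519]
```

```bash
cat >> h.py <<'E'
A=np.radians(-11.8);VO=np.array([.4609,.1730])
def vw(x,y,z): c,s=np.cos(A),np.sin(A); return [VO[0]+c*x-s*y,VO[1]+s*x+c*y,z]
VY=np.array([-np.sin(A),np.cos(A),0])
E
python3 - <<'E'
from bench import *
from h import *
import pickle
o=down(A+np.pi/2)
close()
move_to(vw(0,.044,.075),o); f0=np.array(state()["ft_force"])
move_l(vw(0,.044,.035),.12)
move_l(vw(0,.079,.035),.06); print((np.array(state()["ft_force"])-f0).round(1))
y=.079
while y<.097:
    y+=.0015; move_l(vw(0,y,.035),.03)
    s=state(); F=np.array(s["ft_force"])-f0; f=-F@VY
    print(round(y,4),round(f,1),((np.array(s["ee_pos"])[:2]-VO)@VY[:2]).round(4))
    if f>22: break
y-=.004
move_l(vw(0,y-.006,.035),.1); move_l(vw(0,y-.01,.12),.2)
gripper_open()
move_to(vw(0,-.01,.25),o)
im=get_image("wrist"); pickle.dump(im,open("w2.pkl","wb"));print(state()["time"])
P=cloud(im,True);z=P[...,2]
q=P.reshape(-1,3); v=np.c_[(q[:,:2]-VO)@np.array([np.cos(A),np.sin(A)]),(q[:,:2]-VO)@VY[:2],q[:,2]]
m=(abs(v[:,0])<.015)&(v[:,1]>.05)&(v[:,1]<.108)&(v[:,2]>.036)&(v[:,2]<.05)
print("tab y",v[m][:,1].min(),np.median(v[m][:,1]),v[m][:,1].max())
c=proj(im,[vw(0,.02,.03)],True)[0].astype(int);print(c)
cr=im["frame"][c[1]-70:c[1]+60,c[0]-60:c[0]+60];cv2.imwrite("pics/c2.png",cv2.resize(cr,None,fx=4.5,fy=4.5,interpolation=cv2.INTER_CUBIC))
E
```

```text
[-1.9 -5.8  2.4]
0.0805 6.2 0.0798
0.082 6.9 0.0812
0.0835 8.3 0.0826
0.085 8.8 0.0839
0.0865 13.8 0.084
0.088 19.5 0.084
0.0895 24.0 0.0841
10.95
tab y 0.09424161794310743 0.09864432029932399 0.10321691674290055
[278 157]
```

View pics/c2.png

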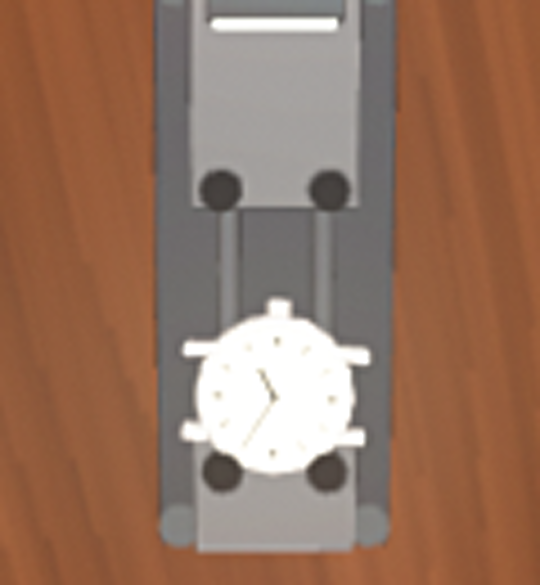

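The jaw is at its stop with its pins at (221,190) and (329,190). The watch is still seated under the fixed pins at (222,472) and (328,472). Next: grip, draw out and lift.

Run:
```python
from bench import *
from h import *
import pickle
o=down(np.radians(-14.2+90))
move_to(vw(0,0.0,.08),o); f0=np.array(state()["ft_force"])
move_l(vw(0,0.0,.0295),.12); s=state();print(s["ee_pos"],(s["ft_force"]-f0).round(1))
close(); s=state(); print("gap",s["finger_gap"],s["finger_force"],(s["ft_force"]-f0).round(1),s["ee_pos"])
move_l(vw(0,.010,.0295),.05); s=state(); print((s["ft_force"]-f0).round(1),s["ee_pos"],s["finger_gap"])
move_l(vw(0,.0105,.10),.12); s=state(); print((s["ft_force"]-f0).round(1),s["ee_pos"],s["finger_gap"],s["time"])
im=get_image("wrist"); pickle.dump(im,open("w3.pkl","wb"))
cv2.imwrite("pics/w3.png",im["frame"])
```

```text
[0.46155961 0.17314186 0.03062777] [-0.2 -1.2 -1. ]
gap 0.042984728377504375 37.96160649508238 [ 1.7 -1.  -0.4] [0.46112857 0.17304698 0.02977188]
[0.8 2.2 1.2] [0.4631117  0.1837006  0.02971933] 0.043227074048513926
[ 0.3 -0.8 -2.1] [0.46261173 0.18306866 0.09906199] 0.04285212031950522 14.125
```

View pics/w3.png

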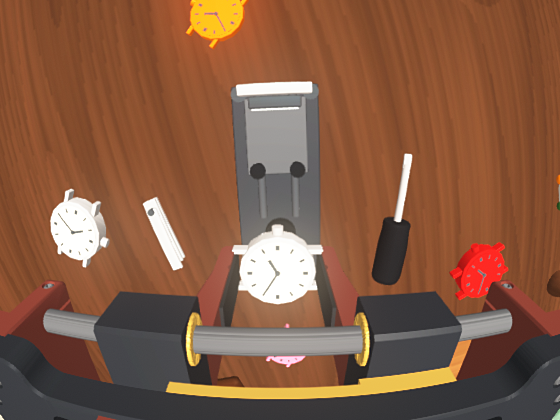

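The watch is held at (278,267) and looks level, with the empty vise behind it and the jaw open. The gap reads 43 mm, so I'll check its tilt and height in the hand from depth.

Run:
```python
from h import *
import pickle
im=pickle.load(open("w3.pkl","rb"));P=cloud(im,True);f=im["frame"]
w=np.zeros(f.shape[:2],np.uint8);w[225:310,228:330]=f[225:310,228:330].min(2)>150
q=P[w>0];zm=np.median(q[:,2]);print("z med",zm,len(q))
k=q[abs(q[:,2]-zm)<.004];c=k.mean(0);u,s,vt=np.linalg.svd(k-c,full_matrices=False);print(c,vt[2],k[:,2].min(),k[:,2].max())
tcp=np.array([.46261,.18307]);a=np.radians(-14.2)
e=np.c_[(q[:,:2]-tcp)@[np.cos(a),np.sin(a)],(q[:,:2]-tcp)@[-np.sin(a),np.cos(a)],q[:,2]]
l=e[(q[:,2]>.07)]
print("x ext",np.percentile(l[:,0],[0,1,99,100]),"y ext",np.percentile(l[:,1],[0,1,50,99,100]),np.percentile(l[:,2],[1,99]))
```

```text
z med 0.10011008958051765 4712
[0.46209029 0.18598314 0.09999035] [0.00781606 0.03057921 0.99950179] 0.0961107603107273 0.10250776125946784
x ext [-0.02513629 -0.02241958  0.02016139  0.02305187] y ext [-0.01987316 -0.01800091  0.00451102  0.02465421  0.08329267] [0.09138079 0.10177095]
```

Run:
```python
from bench import *
from h import *
import pickle
o=down(np.radians(87.4))
move_l(vw(0,.0105,.18),.2)
move_to((.5752,-.1861,.18),o)
im=get_image("wrist"); pickle.dump(im,open("w4.pkl","wb"));s=state();print(s["time"],s["finger_gap"])
P=cloud(im,True);z=P[...,2]; d=pickle.load(open("v0.pkl","rb"))
for n,Q in(("w",P),("top",cloud(d["top"])),("scene",cloud(d["scene"]))):
    q=Q.reshape(-1,3); c=np.array([.5776,-.1332]);a=np.radians(-2.56)
    e=np.c_[(q[:,:2]-c)@[np.cos(a),np.sin(a)],(q[:,:2]-c)@[-np.sin(a),np.cos(a)],q[:,2]]
    r=e[(abs(e[:,2]-.0662)<.008)&(abs(e[:,0])<.1)&(e[:,1]>-.10)&(e[:,1]<.14)]
    print(n,len(r),"x",np.percentile(r[:,0],[.5,99.5]),"ymax",np.percentile(r[:,1],99.5))
    for lo in(-.1,-.05,0,.06):
        t=r[(r[:,1]>lo)&(r[:,1]<lo+.05)]
        if len(t)>30: print("  y",lo,np.percentile(t[:,0],[1,99]).round(4))
    t=e[(abs(e[:,0])<.07)&(e[:,2]>.06)&(e[:,2]<.08)&(e[:,1]>-.02)&(e[:,1]<.06)]; 
    if len(t)>30:print("  rail y",np.percentile(t[:,1],[1,99]).round(4),np.median(t[:,2]))
    k=e[(e[:,2]>.087)&(e[:,2]<.096)&(abs(e[:,0])<.06)&(abs(e[:,1])<.06)]; print("  knob",len(k),k.mean(0) if len(k) else 0)
    dr=e[(e[:,2]>.09)&(e[:,2]<.21)&(abs(e[:,0])<.085)&(e[:,1]<-.1)&(e[:,1]>-.19)]
    if len(dr)>50:
        for zl in(.1,.13,.16,.18): 
            t=dr[(abs(dr[:,2]-zl)<.006)]; print("  door z",zl,len(t),np.median(t[:,1]) if len(t) else 0)
        print("  door zmax",np.percentile(dr[:,2],99.5))
cv2.imwrite("pics/w4.png",im["frame"])
```

```text
16.2083 0.04281998282785885
w 12464 x [-0.08567926  0.08346521] ymax 0.12769624366642168
  y -0.1 [-0.0857  0.0834]
  y -0.05 [-0.0857  0.0835]
  y 0 [-0.0847  0.0826]
  y 0.06 [-0.0857  0.0838]
  rail y [0.0136 0.0406] 0.06986700366885668
  knob 161 [0.03599839 0.041492   0.0913896 ]
  door z 0.1 605 -0.12503752299304882
  door z 0.13 553 -0.12735295046209524
  door z 0.16 544 -0.13067976060915681
  door z 0.18 1628 -0.13205281579654632
  door zmax 0.1894037167570749
top 2461 x [-0.08514383  0.08435067] ymax 0.1277216471275489
  y -0.1 [-0.0851  0.0845]
  y -0.05 [-0.0851  0.0844]
  y 0 [-0.0846  0.0836]
  y 0.06 [-0.085   0.0844]
  rail y [0.0132 0.0408] 0.0706284154504585
  knob 29 [0.03653232 0.04134732 0.09205351]
  door z 0.1 251 -0.12546611337836133
  door z 0.13 289 -0.12818955416189579
  door z 0.16 326 -0.13071851965138398
  door z 0.18 366 -0.1326125113843144
  door zmax 0.19793843987499923
scene 1891 x [-0.08449634  0.08560795] ymax 0.12962881420569966
  y -0.1 [-0.0841  0.0854]
  y -0.05 [-0.0848  0.086 ]
  y 0 [-0.0834  0.0853]
  y 0.06 [-0.0849  0.0859]
  rail y [0.0136 0.0442] 0.06903355520282883
  knob 21 [0.03837182 0.04312337 0.09023718]
  door z 0.1 355 -0.1253528138156431
  door z 0.13 375 -0.128062436973123
  door z 0.16 399 -0.13086502988728518
  door z 0.18 413 -0.1323884341284173
  door zmax 0.19567321564641638
```

View pics/w4.png

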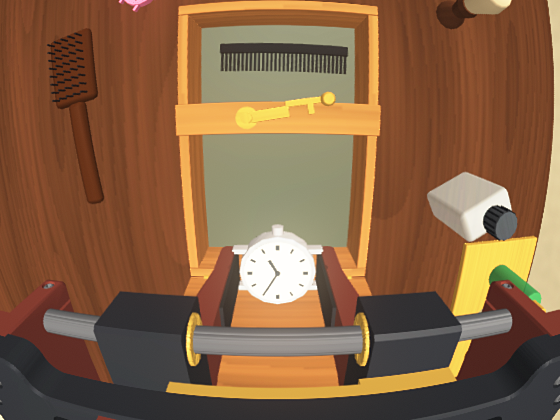

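The watch is held over the bay at (278,267), the bay felt is clear, and the hook is on the rail at about 1.73 rad with its knob at (329,98). Lower gently until contact.

```bash
cat >> h.py <<'E'
B=np.radians(-2.56);BO=np.array([.5772,-.1302])
def bw(x,y,z): c,s=np.cos(B),np.sin(B); return [BO[0]+c*x-s*y,BO[1]+s*x+c*y,z]
E
python3 - <<'E'
from bench import *
from h import *
import pickle
move_l(bw(0,-.053,.05),.15,down(B+np.pi/2))
move_l(bw(0,-.053,.026),.08); hold(.2); f0=np.array(state()["ft_force"]); z=.026
while z>.0175:
    z-=.0008; move_l(bw(0,-.053,z),.02); hold(.05); s=state(); fz=(s["ft_force"]-f0)[2]
    print(round(z,4),round(s["ee_pos"][2],4),round(fz,2))
    if abs(fz)>2: break
gripper_open(); s=state(); print(s["ee_pos"],s["finger_gap"],(s["ft_force"]-f0).round(1))
move_l(bw(0,-.053,.10),.12)
move_l(bw(0,-.053,.2),.25)
im=get_image("wrist"); pickle.dump(im,open("w5.pkl","wb"));print(state()["time"])
t=get_image("top"); pickle.dump(t,open("t5.pkl","wb"))
P=cloud(im,True); f=im["frame"]
c=proj(im,[bw(0,-.053,.02)],True)[0].astype(int); print(c)
x0=c[0]-40;y0=c[1]-40
w=np.zeros(f.shape[:2],bool); w[y0:y0+80,x0:x0+80]=f[y0:y0+80,x0:x0+80].min(2)>170
q=P[w]; print(q.mean(0),np.percentile(q[:,2],[5,50,95]),bw(0,-.053,0))
cv2.imwrite("pics/w5.png",im["frame"])
E
```

```text
0.0252 0.0253 -0.53
0.0244 0.0243 0.47
0.0236 0.0236 -0.1
0.0228 0.0228 -0.64
0.022 0.0219 0.08
0.0212 0.0212 0.6
0.0204 0.0204 0.46
0.0196 0.0198 2.13
[ 0.5748839  -0.18316028  0.01965649] 0.08809161934839617 [ 0.  -1.7  2.2]
22.5333
[278 190]
[ 0.53100706 -0.18267977  0.01440995] [0.01180061 0.01463511 0.01616569] [np.float64(0.5748327251022609), np.float64(-0.18314710577131232), 0]
```

View pics/w5.png

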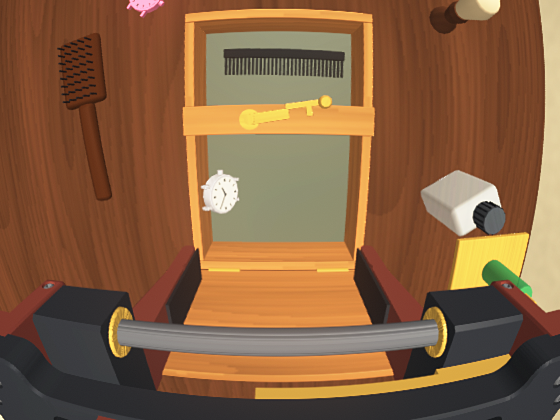

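The watch was dragged about 44 mm toward -x by the opening finger and looks foreshortened at (221,193). Checking its attitude.

Run:
```python
from h import *
import pickle
im=pickle.load(open("w5.pkl","rb"));f=im["frame"];P=cloud(im,True)
cv2.imwrite("pics/c5.png",cv2.resize(f[160:225,185:260],None,fx=8,fy=8,interpolation=cv2.INTER_CUBIC))
q=P[160:225,195:250].reshape(-1,3)
k=f[160:225,195:250].reshape(-1,3).min(1)>150
e=np.c_[(q[:,:2]-BO)@[np.cos(B),np.sin(B)],(q[:,:2]-BO)@[-np.sin(B),np.cos(B)],q[:,2]][k]
print(e.min(0),e.max(0),e.mean(0))
c=e.mean(0);A_=np.c_[e[:,:2]-c[:2],np.ones(len(e))]
print(np.linalg.lstsq(A_,e[:,2],rcond=None)[0])
for lo in np.arange(-.075,-.01,.006):
    t=e[(e[:,0]>lo)&(e[:,0]<lo+.006)]
    if len(t):print(lo.round(3),len(t),np.percentile(t[:,2],[5,50,95]).round(4),t[:,1].min().round(4),t[:,1].max().round(4))
print(P[200,280],P[190,240])
```

```text
[-0.07682827 -0.08175967  0.00786425] [-0.00098984  0.03036056  0.35286816] [-0.05903513 -0.05042384  0.03752318]
[-0.31550906  0.53928704  0.03752318]
-0.075 149 [0.039  0.047  0.0515] -0.0802 -0.0346
-0.069 225 [0.0347 0.0473 0.0498] -0.0818 -0.0321
-0.063 307 [0.0327 0.0403 0.0456] -0.0814 -0.028
-0.057 249 [0.0278 0.0322 0.0368] -0.0788 -0.0323
-0.051 208 [0.0145 0.0245 0.0285] -0.0732 -0.0356
-0.045 19 [0.011  0.0163 0.02  ] -0.0644 -0.0406
[ 0.57576749 -0.19640795  0.00933337] [ 0.53245885 -0.1833457   0.00826943]
```

View pics/c5.png

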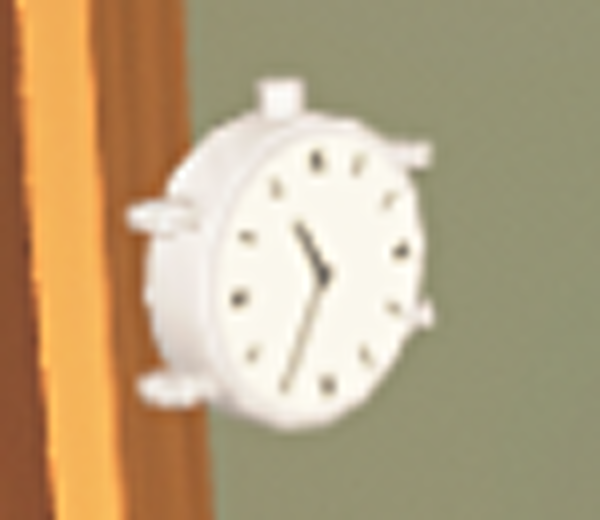

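The crop shows the watch leaning against the -x wall, dial up and toward +x, dial centre at (323,270). I can't get behind it. The plan is to open the door to its stop so the gripper body clears it, grip the case across y, draw it off the wall, and lower it so it pivots flat in the grip.

Run:
```python
from bench import *
from h import *
import pickle
im=pickle.load(open("w5.pkl","rb"));P=cloud(im,True)
def bf(q): q=np.atleast_2d(q); return np.c_[(q[:,:2]-BO)@[np.cos(B),np.sin(B)],(q[:,:2]-BO)@[-np.sin(B),np.cos(B)],q[:,2]]
dk=bf(P[187:200,218:232].reshape(-1,3)); c=np.median(dk,0)
A_=np.c_[dk[:,:2]-c[:2],np.ones(len(dk))]; g=np.linalg.lstsq(A_,dk[:,2],rcond=None)[0]
n=np.array([-g[0],-g[1],1]);n/=np.linalg.norm(n); print("dial centre",bf(P[193,225]),"n",n,"case centre",bf(P[193,225])[0]-.0055*n)
o=down(B+np.pi/2)
close(); move_l(bw(.03,-.10,.185),.2); f0=np.array(state()["ft_force"]); move_l(bw(.03,-.145,.178),.15)
y=-.145
while y>-.17:
    y-=.003; move_l(bw(.03,y,.178),.06); s=state(); F=s["ft_force"]-f0
    if F[1]>11: break
print(y,F.round(1),s["ee_pos"])
move_l(bw(.03,y+.03,.178),.2); move_l(bw(0.02,-.0525,.22),.2)
gripper_open(); move_to(bw(-.03,-.0525,.20),down(B))
im=get_image("wrist"); pickle.dump(im,open("w6.pkl","wb")); t=get_image("top"); q=bf(cloud(t).reshape(-1,3))
for z in(.10,.12,.15,.17):
    k=q[(abs(q[:,2]-z)<.005)&(q[:,1]<-.11)&(q[:,1]>-.2)&(q[:,0]>-.08)&(q[:,0]<.08)]; print(z,len(k),np.median(k[:,1]) if len(k) else 0)
cv2.imwrite("pics/w6.png",im["frame"]); print(state()["time"])
```

```text
dial centre [[-0.05476312 -0.05171442  0.03428173]] n [ 0.81749872 -0.00297755  0.57592271] case centre [-0.05925937 -0.05169804  0.03111415]
-0.163 [-0.8 17.4  1.7] [ 0.6001681  -0.28922823  0.17783618]
0.1 115 -0.14015289387541544
0.12 118 -0.14812847477966715
0.15 94 -0.16010898457832584
0.17 101 -0.16794489323149803
30.075
```

View pics/w6.png

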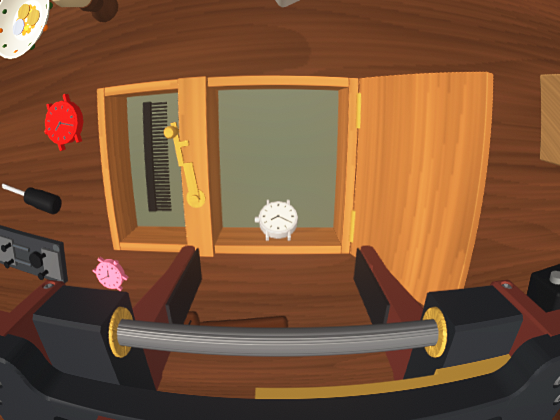

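The door is now fully open (about 1.95 rad) and the watch is at (278,218), leaning on the -x wall. That was the tenth picture, so from here I check by depth numbers. Next: grip across the case, take it off the wall and turn it.

```bash
cat >> h.py <<'E'
def bf(q): q=np.atleast_2d(q); return np.c_[(q[:,:2]-BO)@[np.cos(B),np.sin(B)],(q[:,:2]-BO)@[-np.sin(B),np.cos(B)],q[:,2]]
def watchfit(im,c,r=.03,thr=150,zmin=.012):
    """white points within r of c (box frame) -> centroid, normal, extents"""
    e=bf(cloud(im,True).reshape(-1,3)); f=im["frame"].reshape(-1,3).astype(int)
    k=(f.min(1)>thr)&(np.ptp(f,axis=1)<40)&(np.linalg.norm(e-c,axis=1)<r)&(e[:,2]>zmin)
    e=e[k]; m=np.median(e,0); _,_,vt=np.linalg.svd(e-m,full_matrices=False); n=vt[2]*np.sign(vt[2,2])
    return len(e),m.round(4),n.round(3),np.percentile(e,[2,98],axis=0).round(4).tolist()
E
python3 - <<'E'
from bench import *
from h import *
import pickle
im=pickle.load(open("w6.pkl","rb")); print("before",watchfit(im,np.array([-.057,-.0517,.032])))
move_l(bw(-.0593,-.050,.09),.2,down(B)); f0=np.array(state()["ft_force"])
move_l(bw(-.0593,-.050,.0351),.12); print((state()["ft_force"]-f0).round(1))
close(); s=state(); print("gap",s["finger_gap"],s["finger_force"],(s["ft_force"]-f0).round(1))
move_l(bw(-.045,-.050,.055),.08); s=state(); print("gap",s["finger_gap"],(s["ft_force"]-f0).round(1))
move_l(bw(-.02,-.045,.12),.2); s=state(); 
im=get_image("wrist"); pickle.dump(im,open("w7.pkl","wb"))
print(s["finger_gap"],s["time"],bf(s["ee_pos"]),watchfit(im,np.array([-.02,-.045,.118])))
E
```

```text
before (1165, array([-0.0576, -0.0518,  0.0377]), array([0.757, 0.029, 0.652]), [[-0.0735, -0.0703, 0.0188], [-0.0447, -0.033, 0.0505]])
[-1.   0.1  0.6]
gap 0.04361552993141479 29.99997764825821 [-1.3  0.1 -0.5]
gap 0.04351781145639486 [-1.2 -0.6 -2. ]
0.04329659102707129 33.125 [[-0.02042822 -0.04493527  0.11907493]] (4389, array([-0.0182, -0.0459,  0.1208]), array([0.773, 0.01 , 0.634]), [[-0.0335, -0.0639, 0.1023], [-0.0055, -0.0272, 0.134]])
```

Run:
```python
from bench import *
from h import *
import pickle
move_to(bw(0,-.035,.11),down(B+np.pi/2))
move_l(bw(0,-.035,.040),.15); f0=np.array(state()["ft_force"])
for z,y in((.034,-.040),(.030,-.048),(.026,-.056),(.023,-.062),(.021,-.066),(.0195,-.069)):
    move_l(bw(0,y,z),.05); s=state(); F=s["ft_force"]-f0
    print(z,s["ee_pos"][2].round(4),F.round(1),round(s["finger_gap"],4))
    if F[2]>25: break
im=get_image("wrist"); pickle.dump(im,open("w8.pkl","wb"))
p=bf(s["ee_pos"])[0]; print(s["time"],p,watchfit(im,p))
```

```text
0.034 0.035 [-0.2 -1.   1.9] 0.0434
0.03 0.0308 [ 0.2 -1.1  4.8] 0.0438
0.026 0.0262 [ 0.  -0.5  5.6] 0.0434
0.023 0.0229 [ 0.8 -0.7  4.3] 0.0433
0.021 0.0209 [0.5 0.5 4.8] 0.0435
0.0195 0.0193 [0.  0.7 4.2] 0.0435
36.9083 [-0.00014931 -0.06900576  0.01930255] (4604, array([ 0.0002, -0.0614,  0.0232]), array([-0.052,  0.142,  0.989]), [[-0.0186, -0.0825, 0.0177], [0.018, -0.0436, 0.0261]])
```

Run:
```python
from bench import *
from h import *
import pickle
f0=np.array(state()["ft_force"])
for z,y in((.0183,-.0705),(.0173,-.072),(.0163,-.073)):
    move_l(bw(0,y,z),.04); s=state(); F=s["ft_force"]-f0; print(z,s["ee_pos"][2].round(4),F.round(1))
    if F[2]>6: break
p=bf(s["ee_pos"])[0]
im=get_image("wrist"); print(watchfit(im,p))
gripper_open(); im=get_image("wrist"); pickle.dump(im,open("w9.pkl","wb"));s=state(); print(s["time"],s["finger_gap"],(s["ft_force"]-f0).round(1))
for c in (p,p+[.035,0,0],p-[.035,0,0]): print(watchfit(im,c))
```

```text
0.0183 0.0184 [-1.3  1.1  1.4]
0.0173 0.0184 [-2.4  5.3  5.8]
0.0163 0.0183 [-5.1  9.  11.1]
(4618, array([ 0.0005, -0.0627,  0.0225]), array([-0.051,  0.104,  0.993]), [[-0.0183, -0.0841, 0.0167], [0.0184, -0.0451, 0.0248]])
38.6417 0.0875758526471574 [ 5.6 -2.8  3.8]
(4514, array([ 0.0012, -0.0633,  0.0209]), array([-0.009,  0.033,  0.999]), [[-0.0181, -0.0851, 0.0155], [0.0191, -0.0456, 0.0222]])
(1252, array([ 0.0133, -0.0665,  0.0209]), array([ 0.071, -0.004,  0.997]), [[0.006, -0.0851, 0.0176], [0.0202, -0.0514, 0.0222]])
(1034, array([-0.012 , -0.0667,  0.0209]), array([-0.167, -0.019,  0.986]), [[-0.0221, -0.0814, 0.017], [-0.006, -0.0535, 0.0221]])
```

The watch lies flat on the felt (dial z 0.021, normal 0.999 vertical), fingers open around it. Next, the door.

Run:
```python
from bench import *
from h import *
import pickle
o=down(B+np.pi/2)
s=state();p=bf(s["ee_pos"])[0]
move_l(bw(p[0],p[1],.07),.1)
im=get_image("wrist"); print(watchfit(im,np.array([.001,-.064,.02])))
move_l(bw(p[0],-.09,.245),.3); close()
move_l(bw(.03,-.215,.245),.3); move_l(bw(.03,-.215,.173),.25)
f0=np.array(state()["ft_force"])
def tc(th,r): return bw(.03,-.125+r*np.cos(th)-.008*np.sin(th)-.010,.062+r*np.sin(th)+.008*np.cos(th)+.008)
for th in(1.5,1.2,.9,.6,.35,.15,.03):
    move_l(tc(th,.108 if th>1 else .113),.16); print(th,(state()["ft_force"]-f0).round(1))
z=tc(0,.113)[2]
for dz in(0,.0015,.003,.0045):
    move_l(bw(.03,-.022,z-dz),.04); s=state(); F=s["ft_force"]-f0; print(dz,s["ee_pos"][2].round(4),F.round(1))
    if F[2]>12: break
move_l(bw(.03,-.022,.13),.2)
t=get_image("top"); pickle.dump(t,open("t9.pkl","wb")); print(state()["time"])
im=get_image("wrist"); pickle.dump(im,open("w10.pkl","wb"))
for n,e in(("top",bf(cloud(t).reshape(-1,3))),("wr",bf(cloud(im,True).reshape(-1,3)))):
    for y in(-.11,-.08,-.05,-.02,0):
        k=e[(abs(e[:,1]-y)<.006)&(e[:,0]>-.075)&(e[:,0]<-.04)&(e[:,2]<.1)]; print(n,y,len(k),np.median(k[:,2]).round(4) if len(k) else 0)
    k=e[(e[:,2]>.086)&(e[:,2]<.096)&(abs(e[:,0]-.037)<.02)&(abs(e[:,1]-.038)<.02)]; print("knob",len(k),k.mean(0) if len(k) else 0)
```

```text
(2906, array([ 0.0014, -0.064 ,  0.0208]), array([-0.01,  0.02,  1.  ]), [[-0.018, -0.0851, 0.0166], [0.0192, -0.0453, 0.0222]])
1.5 [-0.7  0.3 -0.7]
1.2 [-0.8 -0.1  0.1]
0.9 [-0.3  0.2 -1.5]
0.6 [-0.8  0.7 -0.7]
0.35 [-0.6 -0.2 -1.6]
0.15 [-1.3  0.8 -1.4]
0.03 [-0.3  0.8 -0.3]
0 0.0785 [-0.4  1.1  0. ]
0.0015 0.0783 [-3.9  1.1  5.4]
0.003 0.0782 [-5.7  0.7 11.4]
0.0045 0.0782 [-8.3  2.3 17.1]
46.5417
top -0.11 122 0.0709
top -0.08 117 0.0706
top -0.05 112 0.0704
top -0.02 0 0
top 0 0 0
knob 29 [0.03716358 0.0383161  0.09166012]
wr -0.11 32 0.0697
wr -0.08 420 0.0697
wr -0.05 578 0.0698
wr -0.02 670 0.0698
wr 0 718 0.0697
knob 253 [0.03682994 0.03880525 0.09145768]
```

Run:
```python
from bench import *
from h import *
import pickle
n=np.array([1,1])/2**.5; pv=np.array([-.025,.023])
def tp(h,off): 
    a=h-np.pi/2+np.arctan2(5.5,64); k=pv+.0642*np.array([np.cos(a),np.sin(a)])+n*off; return k
o=down(B+np.pi/4)
move_to(bw(*tp(1.74,.026),.13),o)
move_l(bw(*tp(1.74,.026),.090),.15); f0=np.array(state()["ft_force"])
for h in np.linspace(1.6,0.0,8): move_l(bw(*tp(h,.0155),.090),.15)
print(state()["time"],(state()["ft_force"]-f0).round(1))
for off in(.0145,.0135,.0125,.0115,.0105):
    move_l(bw(*tp(0,off),.090),.04); s=state(); F=s["ft_force"]-f0; print(off,F.round(1),bf(s["ee_pos"])[0][:2].round(4))
    if np.hypot(*F[:2])>5: break
move_l(bw(*tp(0,.03),.090),.15); move_l(bw(*(tp(0,.03)+[.03,.0]),.2),.3)
t=get_image("top"); im=get_image("wrist"); pickle.dump((t,im),open("f.pkl","wb")); print(state()["time"])
for nm,e in(("top",bf(cloud(t).reshape(-1,3))),("wr",bf(cloud(im,True).reshape(-1,3)))):
    k=e[(e[:,2]>.085)&(e[:,2]<.097)&(abs(e[:,0])<.06)&(abs(e[:,1])<.07)]; print(nm,"knob",len(k),k.mean(0) if len(k) else 0, "want",tp(0,0))
```

```text
49.9083 [ 0.9  3.7 -1.3]
0.0145 [ 2.4  5.1 -1.1] [-0.0081 -0.0295]
51.0417
top knob 0 0 want [-0.01950307 -0.04096424]
wr knob 116 [-0.01918594 -0.0390784   0.09067951] want [-0.01950307 -0.04096424]
```

```bash
python3 -c "
from bench import *
print(job_done(),state()['time'])"
```

```text
the job is handed in; nothing more can be done
the job is handed in; nothing more can be done
```

I handed the job in at about 51 s: the jaw is open at its stop, the watch lies dial up on the felt, the door is shut and the hook rests at its catch. On the first release the watch caught on a finger and ended up leaning on the bay wall; I re-gripped it and laid it flat, but that slip may count against the "without dropping it" condition.

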